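Load a press feed tray with punches in reverse order

ROBOT

A 7-joint arm with a two-finger parallel gripper is mounted at the origin on the work surface. World frame = base frame: x ahead of the robot, y to its left, z up, the work surface at z = 0. Lengths are in m, angles in rad, forces in N, time in s.
With the tool pointing down it reaches from about 0.425 to 0.875 m from the base axis. Payload 8.4 kg.
Tool frame: the origin (TCP) lies at the very end of the fingers, on their centre line; the grasp point (between the pads) lies 19 mm behind it; y points along the fingers, z is the direction in which the jaws open and shut, and the axes are right-handed (so a half turn about y gives the same grasp; the last joint's range is limited). The gripper opens to 87 mm and grips with 3 to 60 N. Pads are 19 mm wide; open, the fingers measure 117 mm over their backs; the gripper's body (75 mm by 190 mm) begins 51 mm behind the grasp point.
Start: joints at [-1.431, 0.333, 0.04, 1.465, -0.013, 1.343, -0.059], TCP at [0.154, 0.632, 0.223] pointing down, gripper open.
Joint ranges: [-2.58, 2.58], [-0.38, 2.09], [-1.3, 1.39], [0.25, 2.4], [-1.5, 4.64], [0.08, 2.09], [-2.65, 2.65]. Speed limits (rad/s): [2.22, 2.22, 2.79, 2.79, 3.14, 3.14, 3.14].

INTERFACE

Orientations are given as a rotation vector (axis times angle).
In Python, from cell import * gives the robot as it stands. The module is installed in compiled form; this text tells all that it offers. Calls block until the motion is done:
- movep(position, orientation): joint-space move of the TCP to a pose.
- move_l(position, speed=0.15, attitude=None, f_stop=None): straight line of the TCP; attitude=None keeps the orientation; speed is the mean speed in m/s. With f_stop (N) it stops when the force on the tool has changed by that much, and returns True; else False.
- movej(angles): joint-space move.
- move_gripper(opening, squeeze=None): finger opening in m; squeeze is the grip in N (None keeps the last); returns when the fingers have stopped.
- hold(seconds).
- solve_ik(position, orientation): joint angles nearest the present ones, or None.
- state(): the state.
- grab_frame(name): name is "scene" or "top"; returns a dict with "img" (400x640x3 uint8, red, green, blue), "fx", "fy", "cx", "cy" (pixels), "D" ([k1, k2, p1, p2, k3] as OpenCV has them; the pictures are not rectified), "rvec" (rotation vector, rad) and "tvec" (3), from world to camera coordinates, as OpenCV has them. Camera axes: x right, y down, z forward; pixel columns grow to the right and rows downward; lengths in m; the calibration is good to about 2 mm. A picture is of the moment at which its call begins. There is no depth.
A pose or a line that the arm cannot do raises PlanningError and nothing moves.
- finish_job(): hands the job in, once; it reports no verdict.
The state is a dict: "t": time; "joints": joint angles; "joint_velocities": joint speeds; "joint_torque": joint torques, N m; "ee_pos": TCP position; "orientation": TCP orientation; "contact_force": force on the tool from outside, world axes, zero at the start; "moment": the same for the moment, N m; "opening": finger opening in m.
Only numpy, scipy, OpenCV 4.12 (cv2) and the standard library are available. Lean on these libraries where they do the work, as an engineer would, in place of code of your own. Each camera call takes 0.05 s, during which the arm holds its last target.

TASK

Move the four coloured press punches from the cups of the dark return rack to the empty aluminium feed tray in reverse order: the punch nearest the robot in the return rack goes into the tray's farthest pocket, the next one into the next pocket, and so on, until the farthest punch stands in the pocket nearest the robot. Keep the punches upright at all times and leave each one standing flat on the floor of its own pocket, released.

Things in the scene. Friction and masses are not known exactly. Their poses are not given: they have to be found in the camera images.
- punch_red_mid (a point): centre, half-way up, of the red press punch: a loose upright round punch 76 mm tall, 0.15 to 0.3 kg; from below: steel foot 34 mm across and 8 mm high with a flat underside, red grip sleeve 28 mm across from 8 to 58 mm above the underside (grasp it here), thin steel pin 16 mm across on top. The point is 38 mm above the underside, on the axis; z runs up the punch.
- punch_yellow_mid (a point): centre, half-way up, of the yellow press punch: a loose upright round punch 76 mm tall, 0.15 to 0.3 kg; from below: steel foot 34 mm across and 8 mm high with a flat underside, yellow grip sleeve 28 mm across from 8 to 58 mm above the underside (grasp it here), thin steel pin 16 mm across on top. The point is 38 mm above the underside, on the axis; z runs up the punch.
- punch_blue_mid (a point): centre, half-way up, of the blue press punch: a loose upright round punch 76 mm tall, 0.15 to 0.3 kg; from below: steel foot 34 mm across and 8 mm high with a flat underside, blue grip sleeve 28 mm across from 8 to 58 mm above the underside (grasp it here), thin steel pin 16 mm across on top. The point is 38 mm above the underside, on the axis; z runs up the punch.
- punch_green_mid (a point): centre, half-way up, of the green press punch: a loose upright round punch 76 mm tall, 0.15 to 0.3 kg; from below: steel foot 34 mm across and 8 mm high with a flat underside, green grip sleeve 28 mm across from 8 to 58 mm above the underside (grasp it here), thin steel pin 16 mm across on top. The point is 38 mm above the underside, on the axis; z runs up the punch.
- cup_red: fixed red square cup, 54 x 54 mm and 12 mm high, on the return rack; the red punch stands in it at the start and the cup stays there afterwards, so the cups keep showing the original order. Origin: centre of its underside; its floor is 4 mm above that, walls 5 mm thick, 44 mm wide inside.
- cup_yellow: fixed yellow square cup, 54 x 54 mm and 12 mm high, on the return rack; the yellow punch stands in it at the start and the cup stays there afterwards, so the cups keep showing the original order. Origin: centre of its underside; its floor is 4 mm above that, walls 5 mm thick, 44 mm wide inside.
- cup_blue: fixed blue square cup, 54 x 54 mm and 12 mm high, on the return rack; the blue punch stands in it at the start and the cup stays there afterwards, so the cups keep showing the original order. Origin: centre of its underside; its floor is 4 mm above that, walls 5 mm thick, 44 mm wide inside.
- cup_green: fixed green square cup, 54 x 54 mm and 12 mm high, on the return rack; the green punch stands in it at the start and the cup stays there afterwards, so the cups keep showing the original order. Origin: centre of its underside; its floor is 4 mm above that, walls 5 mm thick, 44 mm wide inside.
- return_rack: fixed dark steel base plate, 262 x 72 x 6 mm, that carries the four coloured cups in one row, 62 mm apart, running away from the robot. Origin: centre of its underside; x runs along the row, away from the robot (within 0.3 rad); the cups are centred at x = -93, -31, 31 and 93 mm, -93 being the end nearest the robot.
- feed_tray: fixed aluminium tray, 258 x 64 x 14 mm, with a row of four empty square pockets with black floors. Origin: centre of its underside; x along the row, away from the robot (within 0.3 rad), z up. Pockets at x = -93 (nearest the robot), -31, 31, 93 mm (farthest), y = 0, 52 x 52 mm inside, floor 4 mm above the underside; a punch standing in one has its centre 42 mm above the underside.

How it is judged:
By the outcome, as a careful person would: the job done as asked, in the order asked, and still so for the second after the job is handed in, with the robot touching nothing.
It also fails if it takes over 109 s, if anything falls off the work surface, if the arm or the gripper's body presses on something with over 40 N, if the wrist force passes 120 N, or if a joint passes its speed limit or range.

## Working session

There is one attempt and no reset: what is moved stays moved. The work goes in short steps, each a Python script; the robot and the scene stay as the last script left them, time stands still between calls to the robot, and variables do not carry over. Pictures are saved under pics/ and viewed, and the job is handed in when it is done.

```bash
mkdir -p pics; python3 - <<'E'
from cell import *
import cv2,numpy as np
for n in ("scene","top"):
    f=grab_frame(n); cv2.imwrite(f"pics/{n}0.png",f["img"][:,:,::-1])
    print(n,{k:np.round(f[k],4).tolist() for k in f if k!="img"})
    R=cv2.Rodrigues(np.array(f["rvec"]))[0]; print(-R.T@np.array(f["tvec"]).ravel())
s=state();print(s["t"],s["ee_pos"],s["orientation"],s["opening"])
E
```

```text
scene {'fx': 503.9216, 'fy': 503.9216, 'cx': 329.292, 'cy': 205.3137, 'D': [0.0175, 0.0, 0.0, 0.0, 0.0], 'rvec': [1.474, 2.128, -0.8468], 'tvec': [0.1913, -0.3225, 1.3209]}
[1.1322068  0.22708574 0.74298145]
top {'fx': 382.2803, 'fy': 382.2803, 'cx': 325.9403, 'cy': 199.3641, 'D': [-0.0728, 0.0, 0.0, 0.0, 0.0], 'rvec': [2.1726, -1.9934, 0.2566], 'tvec': [-0.0662, 0.5614, 0.602]}
[ 0.3980514  -0.02919665  0.72296904]
0.1 [0.15368444 0.63111909 0.2217448 ] [-1.56413862  0.18755412 -0.18747793] 0.08686438605023332
```

View pics/scene0.png

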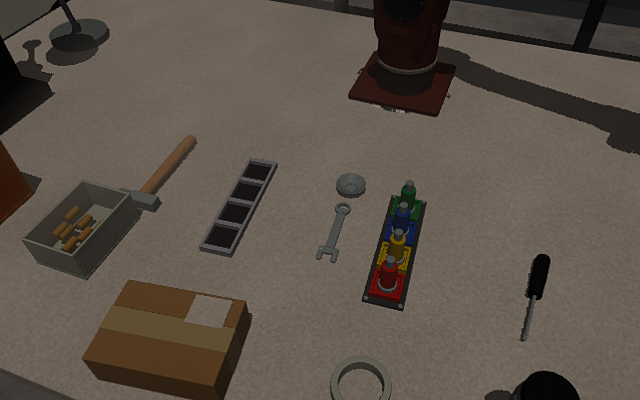

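View pics/top0.png

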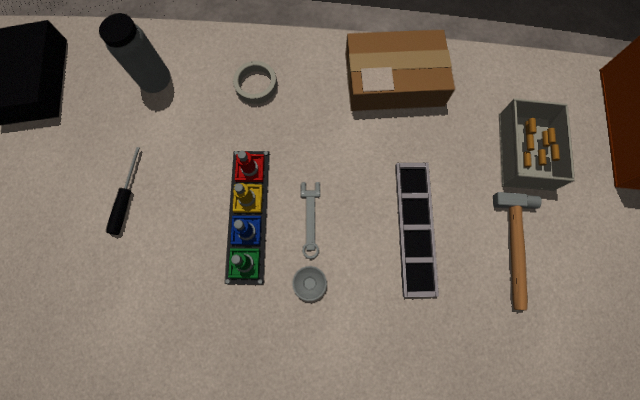

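The top and scene views agree: green is nearest the robot, then blue, yellow and red (top rack at about (246,217), tray at (417,230)). Next I measure them.

```bash
cat > h.py <<'E'
from cell import *
import cv2,numpy as np
def cam(n):
    f=grab_frame(n); f["K"]=np.array([[f["fx"],0,f["cx"]],[0,f["fy"],f["cy"]],[0,0,1.]])
    f["D"]=np.array(f["D"],float); f["R"]=cv2.Rodrigues(np.array(f["rvec"],float))[0]
    f["C"]=-f["R"].T@np.array(f["tvec"],float).ravel(); return f
def rays(f,px):
    u=cv2.undistortPoints(np.array(px,float).reshape(-1,1,2),f["K"],f["D"]).reshape(-1,2)
    return np.c_[u,np.ones(len(u))]@f["R"]
def onz(f,px,z):
    d=rays(f,px); return f["C"]+d*((z-f["C"][2])/d[:,2])[:,None]
HUE={"red":[(0,6),(174,180)],"yellow":[(20,32)],"blue":[(108,128)],"green":[(50,75)]}
def cmask(f,c):
    h=cv2.cvtColor(f["img"],cv2.COLOR_RGB2HSV)
    m=np.zeros(h.shape[:2],np.uint8)
    for a,b in HUE[c]: m|=cv2.inRange(h,(a,150,30),(b,255,255))
    return m
def biggest(m):
    cs,_=cv2.findContours(m,cv2.RETR_EXTERNAL,cv2.CHAIN_APPROX_NONE)
    return max(cs,key=cv2.contourArea)
E
python3 - <<'E'
from h import *
for n,(x0,y0,w,h) in (("top",(215,140,60,150)),("top",(385,150,60,155)),("scene",(350,170,90,145)),("scene",(190,150,100,115))):
    f=cam(n); 
    cv2.imwrite(f"pics/c_{n}_{x0}.png",cv2.resize(f["img"][y0:y0+h,x0:x0+w,::-1],None,fx=3.8,fy=3.8,interpolation=cv2.INTER_NEAREST))
    if w==60 and x0==215 or w==90:
        for c in HUE:
            k=biggest(cmask(f,c)); print(n,c,cv2.contourArea(k),cv2.boundingRect(k))
E
python3 -c "
import cv2,numpy as np
a=[cv2.copyMakeBorder(i,0,600-i.shape[0],0,5,0) for i in (cv2.imread(f'pics/c_{n}.png') for n in('top_215','top_385','scene_350'))]
cv2.imwrite('pics/m1.png',np.hstack(a)[:600,:800])"
```

```text
top red 683.5 (234, 152, 30, 30)
top yellow 712.5 (232, 182, 31, 31)
top blue 779.0 (230, 216, 31, 29)
top green 801.5 (228, 248, 31, 31)
scene red 1700.5 (349, 51, 104, 62)
scene yellow 586.5 (376, 233, 36, 41)
scene blue 128.0 (405, 222, 12, 25)
scene green 87.5 (410, 200, 12, 20)
```

View pics/m1.png

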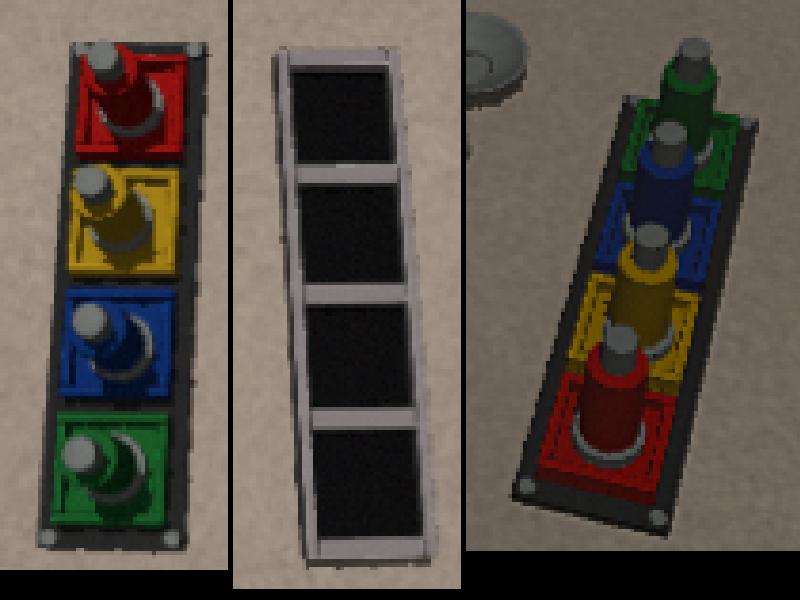

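View pics/c_scene_190.png

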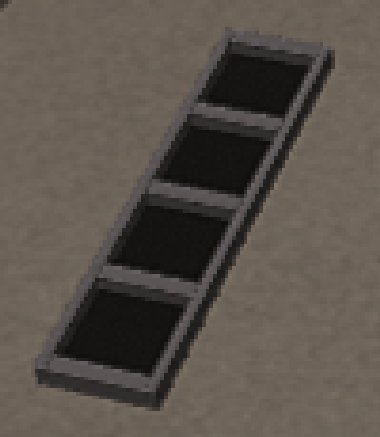

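The zoomed crops show clear pin-top discs in both views and four black pocket floors. Now I triangulate the pin tops (they should be at z≈0.086, 62 mm apart) and put the pocket and cup blobs on planes in both views.

```bash
python3 - <<'E'
from h import *
T=cam("top");S=cam("scene")
def P(f):return f["K"]@np.c_[f["R"],np.array(f["tvec"]).ravel()]
def ud(f,p):return cv2.undistortPoints(np.array(p,float).reshape(-1,1,2),f["K"],f["D"],P=f["K"]).reshape(-1,2).T
cols=["green","blue","yellow","red"]
tp=np.array([(80,452),(93,322),(94,183),(104,57)])/3.8-.5+[215,140]
sp=np.array([(227,46),(204,130),(185,233),(154,334)])/3.8-.5+[350,170]
X=cv2.triangulatePoints(P(T),P(S),ud(T,tp),ud(S,sp));X=(X[:3]/X[3]).T
print("pin tops\n",X.round(4)); print("top@.086\n",onz(T,tp,.086).round(4),"\nscene@.086\n",onz(S,sp,.086).round(4))
print("spacing",np.linalg.norm(np.diff(X[:,:2],axis=0),axis=1))
# pin-top blob automatically? cups in top view
print("cups top")
for c in cols:
    m=cmask(T,c); hull=cv2.convexHull(biggest(m)); r=cv2.minAreaRect(hull); print(c,np.round(r[1],1),onz(T,[r[0]],.016).round(4))
for f,(x0,y0,w,h),n in((T,(390,155,55,150),"top"),(S,(195,155,90,105),"scene")):
    g=f["img"].max(2); m=np.zeros_like(g); m[y0:y0+h,x0:x0+w]=(g[y0:y0+h,x0:x0+w]<(45 if n=="top" else 40))*255
    k,l,st,ce=cv2.connectedComponentsWithStats(m)
    print(n); idx=[i for i in range(1,k) if st[i,4]>150]
    Q=onz(f,ce[idx],.009 if n=="top" else .007)
    for i,q in zip(idx,Q):print(st[i],ce[i].round(1),q.round(4))
    o=Q[np.argsort(Q[:,0])];print("spacing",np.linalg.norm(np.diff(o[:,:2],axis=0),axis=1),"yaw",np.arctan2(*(o[-1]-o[0])[[1,0]]),"centre",o.mean(0))
E
```

```text
pin tops
 [[0.4469 0.124  0.0856]
 [0.5048 0.1275 0.084 ]
 [0.5693 0.1361 0.0836]
 [0.6303 0.1392 0.0855]]
top@.086
 [[0.4472 0.123  0.086 ]
 [0.505  0.1253 0.086 ]
 [0.5691 0.134  0.086 ]
 [0.6304 0.1381 0.086 ]] 
scene@.086
 [[0.4471 0.1245 0.086 ]
 [0.5062 0.1287 0.086 ]
 [0.5709 0.1372 0.086 ]
 [0.6304 0.1398 0.086 ]]
spacing [0.05798513 0.06501503 0.06108905]
cups top
green [29.4 29.7] [[0.4456 0.1244 0.016 ]]
blue [28. 30.] [[0.5069 0.1294 0.016 ]]
yellow [30. 30.] [[0.5707 0.1343 0.016 ]]
red [29. 29.] [[0.6322 0.1399 0.016 ]]
top
[400 168  27  25 623] [413.1 180. ] [ 0.6348 -0.1838  0.009 ]
[402 198  28  26 667] [415.3 210.5] [ 0.5737 -0.1898  0.009 ]
[404 230  28  27 713] [417.5 243.1] [ 0.511  -0.1958  0.009 ]
[406 263  29  29 769] [419.6 276.6] [ 0.449  -0.2017  0.009 ]
spacing [0.06231849 0.0629338  0.06143925] yaw 0.09594473083230781 centre [ 0.5421236  -0.19277509  0.009     ]
scene
[242 161  29  20 324] [256.2 171.5] [ 0.4485 -0.2023  0.007 ]
[231 164  46  92 191] [252.3 212.1] [ 0.5571 -0.1569  0.007 ]
[231 180  30  21 373] [245.3 191.3] [ 0.5102 -0.1965  0.007 ]
[218 201  32  23 437] [233.8 213. ] [ 0.5722 -0.1901  0.007 ]
[204 225  34  23 500] [221.  236.5] [ 0.6342 -0.1842  0.007 ]
spacing [0.0619699  0.06139644 0.03648844 0.06232569] yaw 0.09711320772279491 centre [ 0.54446154 -0.18597993  0.007     ]
```

Everything agrees: pin tops at z≈0.084–0.086, cup and pocket spacing ≈62 mm, and both cameras within 2 mm. I move green first, then check it.

```bash
cat >> h.py <<'E'
from scipy.spatial.transform import Rotation as Ro
RY,TY=0.083,0.0965
PICK={"green":(.447,.124),"blue":(.5055,.1275),"yellow":(.570,.1355),"red":(.6305,.139)}
POCK=[(.4488,-.202),(.5106,-.1962),(.573,-.1899),(.6345,-.184)]
def att(yaw,s):
    z=s*np.array([-np.sin(yaw),np.cos(yaw),0]);y=np.array([0,0,-1.]);x=np.cross(y,z)
    return Ro.from_matrix(np.c_[x,y,z]).as_rotvec()
ZT=.165
def transfer(c,k,s):
    p,q=PICK[c],POCK[k]
    movep([*p,ZT],att(RY,s)); move_gripper(.070)
    move_l([*p,.031],speed=.15); move_gripper(.015,25); o1=state()["opening"]
    move_l([*p,ZT],speed=.2); o2=state()["opening"]
    movep([*q,ZT],att(TY,s))
    move_l([*q,.032],speed=.15)
    hit=move_l([*q,.020],speed=.02,f_stop=4)
    z=state()["ee_pos"][2]; o3=state()["opening"]
    move_gripper(.062); move_l([*q,ZT],speed=.2)
    print(c,k,"open",np.round([o1,o2,o3],4),"hit",hit,"z",round(z,4),"t",round(state()["t"],1))
E
python3 - <<'E'
from h import *
for s in(1,-1):
    print(s,[np.round(solve_ik([*p,z],att(y,s)),2).tolist() if solve_ik([*p,z],att(y,s)) is not None else None for p,y in((PICK["green"],RY),(PICK["red"],RY),(POCK[0],TY),(POCK[3],TY)) for z in(.03,ZT)])
E
```

```text
1 [[-0.87, 0.17, 0.55, 2.14, -0.12, 0.86, 1.4], [-0.92, -0.03, 0.55, 2.0, 0.02, 1.17, 1.28], [-0.64, 0.52, 0.47, 1.69, -0.27, 1.0, 1.57], [-0.7, 0.39, 0.55, 1.57, -0.21, 1.24, 1.53], [0.47, 0.22, -0.15, 2.04, 0.04, 0.88, 1.96], [0.48, 0.06, -0.15, 1.91, 0.01, 1.17, 1.99], [-0.3, 0.61, 0.7, 1.66, -0.44, 1.04, 2.21], [-0.34, 0.47, 0.76, 1.54, -0.34, 1.26, 2.14]]
-1 [[-0.98, 0.18, 0.66, 2.14, -0.15, 0.86, -1.71], [-0.98, -0.04, 0.61, 2.0, 0.02, 1.17, -1.87], [-0.81, 0.57, 0.7, 1.7, -0.42, 1.02, -1.45], [-0.86, 0.44, 0.76, 1.58, -0.31, 1.25, -1.53], [-0.56, 0.35, 1.03, 2.09, -0.38, 0.91, -0.79], [-0.63, 0.04, 1.0, 1.95, -0.04, 1.17, -1.09], [-0.35, 0.63, 0.77, 1.66, -0.49, 1.05, -0.89], [-0.47, 0.55, 0.98, 1.55, -0.47, 1.3, -0.9]]
```

```bash
python3 - <<'E'
from h import *
transfer("green",3,-1)
for n in("top","scene"): cv2.imwrite(f"pics/{n}1.png",grab_frame(n)["img"][:,:,::-1])
s=state();print(s["joints"],s["ee_pos"])
E
```

```text
green 3 open [0.0275 0.0273 0.0269] hit True z 0.025 t 10.3
[-0.48612416  0.56471863  1.00730971  1.54777843 -0.48744283  1.30414939
 -0.89126925] [ 0.63377483 -0.18354201  0.16333265]
```

View pics/scene1.png

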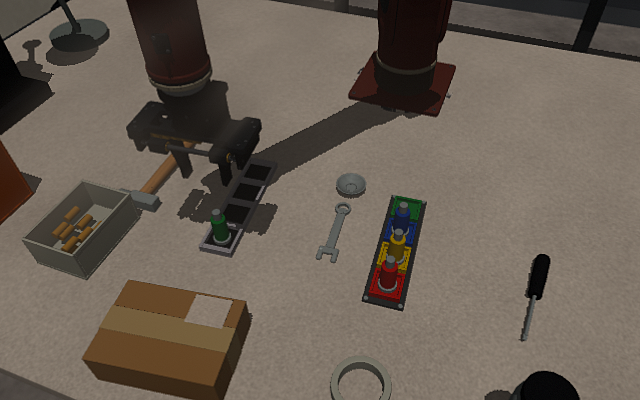

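The picture shows green upright in the farthest pocket at about (221,230). The stop height of 0.025 matches the expected floor contact and the other punches are undisturbed. I continue with the rest.

```bash
python3 - <<'E'
from h import *
for c,k in(("blue",2),("yellow",1),("red",0)): 
    transfer(c,k,-1)
    if c=="blue": cv2.imwrite("pics/scene2.png",grab_frame("scene")["img"][:,:,::-1])
movep([.53,.0,.25],att(TY,-1))
movep([.45,.25,.25],att(RY,-1))
for n in("top","scene"): cv2.imwrite(f"pics/{n}3.png",grab_frame(n)["img"][:,:,::-1])
s=state();print(s["t"],s["ee_pos"],s["contact_force"])
E
python3 -c "
import cv2,numpy as np
t=cv2.imread('pics/top3.png')[140:320,370:470];s=cv2.imread('pics/scene3.png')[120:270,180:300]
f=lambda i:cv2.resize(i,(int(i.shape[1]*600/i.shape[0]),600),interpolation=cv2.INTER_NEAREST)
cv2.imwrite('pics/m3.png',np.hstack([f(t),f(s)])[:,:800])"
```

```text
blue 2 open [0.0273 0.0271 0.0268] hit True z 0.0249 t 19.3
yellow 1 open [0.0273 0.0274 0.0274] hit True z 0.0247 t 28.2
red 0 open [0.0278 0.0275 0.0276] hit True z 0.0246 t 37.3
39.325 [0.45112894 0.2478578  0.24999933] [ 0.07133354  0.08834319 -0.74456578]
```

View pics/m3.png

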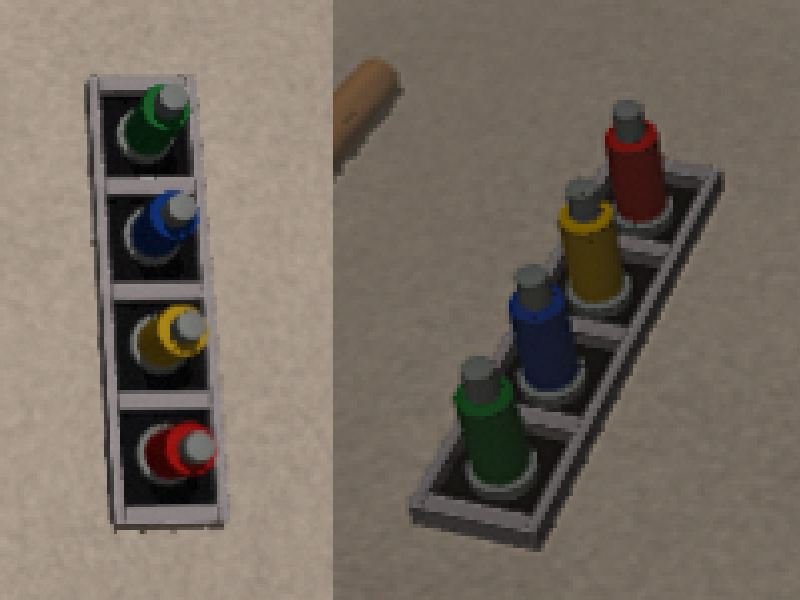

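View pics/scene3.png

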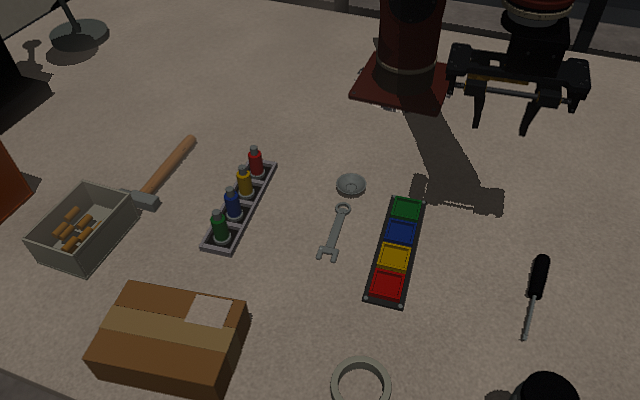

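All four punches stand in the tray (scene: red (255,160), yellow (245,180), blue (233,202), green (220,226)), and the cups are empty. I check uprightness numerically, then hand in.

```bash
python3 - <<'E'
from h import *
T=cam("top");S=cam("scene")
def P(f):return f["K"]@np.c_[f["R"],np.array(f["tvec"]).ravel()]
def ud(f,p):return cv2.undistortPoints(np.array(p,float).reshape(-1,1,2),f["K"],f["D"],P=f["K"]).reshape(-1,2).T
tp=np.array([(200,445),(190,327),(182,208),(174,97)])/3.333-.5+[370,140]
sp=(np.array([(628,107),(580,187),(533,272),(479,365)])-[333,0])/4-.5+[180,120]
X=cv2.triangulatePoints(P(T),P(S),ud(T,tp),ud(S,sp));X=(X[:3]/X[3]).T
print(X.round(4)); print((X[:,:2]-POCK).round(4))
finish_job()
E
```

```text
[[ 0.4506 -0.1997  0.0798]
 [ 0.5109 -0.195   0.0777]
 [ 0.5727 -0.1879  0.0794]
 [ 0.6336 -0.1823  0.0795]]
[[ 0.0018  0.0023]
 [ 0.0003  0.0012]
 [-0.0003  0.002 ]
 [-0.0009  0.0017]]
the job is handed in; nothing more can be done
```

I moved all four punches from the return rack to the feed tray in reverse order and handed the job in at about 39.5 s of the 109 s allowed. From the farthest pocket to the nearest, the tray now holds green, blue, yellow and red.

- **Placing:** each punch was lowered until the tool felt contact, at a tool height of about 0.025 m, which matches the pocket floor. It was then released.
- **Final pictures:** all four stand upright, each in its own pocket, the cups are empty and the robot is clear of everything.
- **Final measurement:** the pin tops are within 3 mm of the pocket centres. They measured 78–80 mm high against 80 mm expected, so the punches are flat and upright to within camera accuracy.

No check failed or disagreed.

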